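# Close the storage boxes on the packing table

### The arm

A 7-joint arm with a two-finger parallel gripper is mounted at the origin on the work surface. World frame = base frame: x ahead of the robot, y to its left, z up, the work surface at z = 0. Lengths are in m, angles in degrees, forces in N, time in s.
With the tool pointing down it reaches from about 0.425 to 0.875 m from the base axis. Payload 4.7 kg.
Tool frame: the origin (TCP) lies on the mounting face of the last link; the fingertips stand 182 mm ahead of it and the grasp point (between the pads) lies 164 mm ahead of it; z points along the fingers, y is the line along which they close (so a half turn about z gives the same grasp; the last joint's range is limited). The gripper opens to 87 mm and grips with 3 to 60 N. Pads are 19 mm wide; open, the fingers measure 117 mm over their backs; the gripper's body (75 mm by 190 mm) begins 51 mm behind the grasp point.
Start: joints at [64.062, 18.392, -4.016, 83.108, 1.295, 78.541, -3.26], TCP at [0.293, -0.58, 0.405] pointing down, gripper open.
Joint ranges: [-163.93, 163.93], [-17.29, 119.83], [-79.2, 71.16], [3.27, 140.29], [-89.18, 269.18], [5.43, 117.66], [-154.24, 154.24]. Speed limits (degrees/s): [147.25, 147.25, 180, 180, 180, 180, 180].

### API

Orientations are given as [roll, pitch, yaw] about the fixed x, y, z axes, in that order (R = Rz(yaw) Ry(pitch) Rx(roll)).
In Python, from cell import env gives the robot as it stands.
- The arm moves only by the tool servo_tool, never from a script. Its argument "plan" is a list of rows, each an object with "xyz": the shift along the tool's x, y, z in cm, a list of three; "twist": the turn, a rotation vector about the tool's x, y, z in degrees, a list of three; "jaw": the closure, from 0 (fully open) to 1 (shut). In form: [{"xyz": [x, y, z], "twist": [wx, wy, wz], "jaw": jaw}, ...]. A call has 1 to 10 rows; each row is the pose to reach, as a shift and turn from the pose commanded when the call began, along the tool's axes at that moment; what a row does not reach only later rows make up. A row lasts 1/12 s, in which the tool goes at most 41.7 mm and 7.16 degrees, less where a joint would pass 70% of its speed; a pose out of reach is approached as far as the arm can. A call with a gripper value outside its range is refused whole. The fingers move at their own pace and stop on an object; "newtons" is the grip in N (left out, the last holds). Time passes only in rows, so rows that repeat a pose let the fingers close. It gives the time, the measured TCP pose, the force, the opening and the grip force at its end, in the units of the state.
- env.get_obs(): the state, without advancing time (a new reading comes with each control period).
- env.read_camera(name): name is "side" or "top" or "wrist"; returns a dict with "img" (480x640x3 uint8, red, green, blue), "camera_matrix" (3x3 intrinsics, pixels), "R" (3x3) and "t" (3): a world point X has camera coordinates R X + t. Camera axes: x right, y down, z forward; pixel columns grow to the right and rows downward; lengths in m; the calibration is good to about 2 mm. The wrist camera is an equidistant fisheye: a pixel r from the principal point sees the ray r / f radians off the axis. A picture is of the moment at which its call begins. There is no depth.
- env.sign_off(): hands the job in; it is judged then, once.
The state is a dict: "time_s": time; "qpos": joint angles; "joint_velocities": joint speeds; "effort": joint torques, N m; "tool_pos": TCP position; "tool_rot": TCP orientation; "force": force on the tool from outside, world axes, zero at the start; "wrist_torque": the same for the moment, N m; "grip_width": finger opening in m; "grasp_force": force on a finger pad.
Only numpy, scipy, OpenCV 4.12 (cv2) and the standard library are available. Lean on these libraries where they do the work, as an engineer would, in place of code of your own. Each camera call takes 0.05 s, during which the arm holds its last target. There are 200 camera calls.

### The job

Two of the storage boxes on the packing table are ready for the shelf: press the lid of the oblong box and the lid of the round tub straight down until both are fully home. The square box is still being filled, so leave its lid standing up as it is, and do not shove any of the three boxes out of its place.

Things in the scene. Friction and masses are not known exactly. Their poses are not given: they have to be found in the camera images.
- oblong_lid_top (a point): Centre of the flat top of the oblong box's yellow lid, 190 x 116 mm, 20 mm thick; z up, x along the long side. It starts proud, top 95 to 97 mm above the table, white neck showing below; fully home its top is at 82 mm. It only slides straight down, needs about 8 N to move (10 to 15 N to be sure), stays where left, and meets a solid stop when home. The box is loose, filled, 0.7 to 1.8 kg.
- round_lid_top (a point): Centre of the flat top of the round tub's yellow lid, 116 mm across, 20 mm thick; z up. It starts proud, top 115 to 117 mm above the table, white neck showing below; fully home its top is at 102 mm. It only slides straight down, needs about 8 N to move (10 to 15 N to be sure), stays where left, and meets a solid stop when home. The box is loose, filled, 0.7 to 1.8 kg.
- square_lid_top (a point): Centre of the flat top of the square box's yellow lid, 116 x 116 x 20 mm; z up. Its top stands 95 to 97 mm above the table (home would be 82) and is to stay there. It moves as easily as the others. Bystanders: a tape roll (100 mm across, 48 high) nearer the robot; an open carton (100 high) and a grey tray (70 high) beyond the boxes.
Not all that is in view belongs to the job. What is shaped like the part that bears oblong_lid_top but black is not meant. What is shaped like the part that bears round_lid_top but blue or turquoise is not meant.

How it is judged:
By the outcome, as a careful person would: the job done as asked, in the order asked, and still so for the second after the job is handed in, with the robot touching nothing.
It also fails if it takes over 35 s, if anything falls off the work surface, if the arm or the gripper's body presses on something with over 40 N, if the wrist force passes 120 N, or if a joint passes its speed limit or range.

## Working session

There is one attempt and no reset: what is moved stays moved. The work goes in short steps, Python scripts to look and compute and a tool call to move; the robot and the scene stay as the last step left them, time stands still between calls to the robot, and variables do not carry over. Pictures are saved under pics/ and viewed, at most 10 in all, crops included, and the job is handed in when it is done.

Besides the shell and the picture viewer there is one more tool, called after "Request:" as name(argument=value, ...), one argument or row to a line, values as JSON. servo_tool: Moves the arm, as the interface text tells. Its arguments: {"type":"object","properties":{"plan":{"type":"array","items":{"type":"object","properties":{"xyz":{"type":"array","items":{"type":"number"}},"twist":{"type":"array","items":{"type":"number"}},"jaw":{"type":"number"}}}},"newtons":{"type":"number"}},"required":["plan"]}

```bash
mkdir -p pics
python3 - <<'E'
from cell import env
import cv2,numpy as np
for n in("top","side"):
    c=env.read_camera(n); cv2.imwrite(f"pics/{n}.png",c["img"][:,:,::-1])
    print(n,c["camera_matrix"].round(1).tolist(),c["R"].round(4).tolist(),c["t"].round(4).tolist())
o=env.get_obs();print(o["time_s"],o["tool_pos"],o["tool_rot"],o["force"])
E
```

```text
top [[579.5, 0.0, 311.7], [0.0, 579.5, 243.5], [0.0, 0.0, 1.0]] [[-0.0274, -0.9996, -0.003], [-0.9916, 0.0276, -0.1261], [0.1261, -0.0005, -0.992]] [-0.0782, 0.5005, 1.7034]
side [[463.0, 0.0, 321.4], [0.0, 463.0, 242.0], [0.0, 0.0, 1.0]] [[-0.9577, -0.2875, -0.0108], [-0.1487, 0.5268, -0.8369], [0.2463, -0.7999, -0.5473]] [0.449, 0.1909, 0.8528]
0.1 [ 0.29238824 -0.58033581  0.40378355] [-1.79905211e+02  8.53470000e-03  2.67462214e+01] [0.14992224 0.09835259 0.08980033]
```

View pics/top.png

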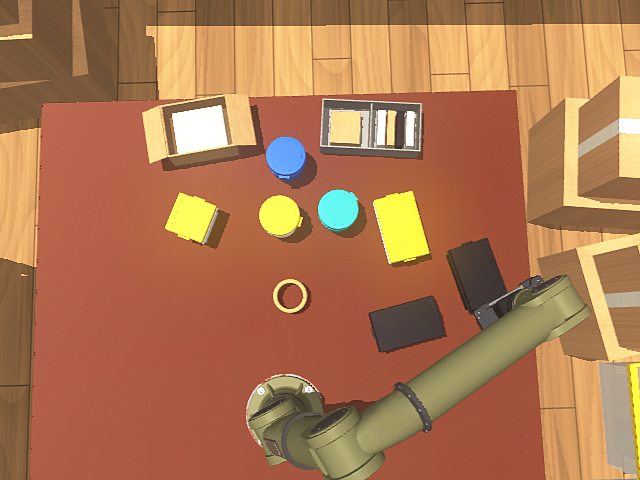

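View pics/side.png

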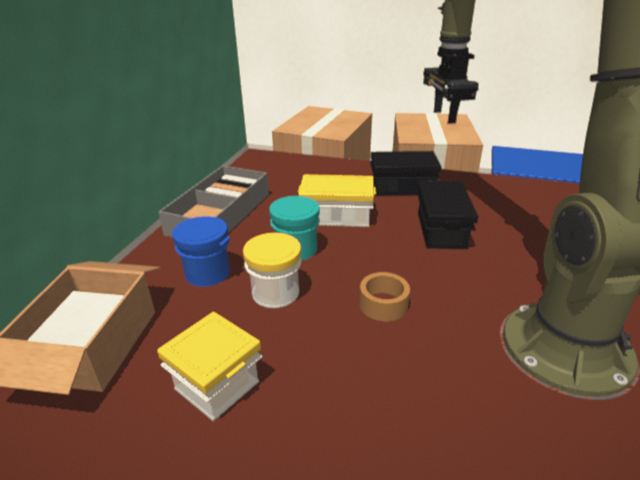

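Top view: oblong yellow lid around (402,227), round yellow lid at (279,216), square lid at (192,217). Black boxes sit at (407,323) and (476,275), blue and turquoise tubs at (286,158) and (338,210).

```bash
cat > h.py <<'E'
import numpy as np,cv2
def hit(c,uv,z):
    uv=np.atleast_2d(uv).astype(float); p=np.c_[uv,np.ones(len(uv))]
    d=(np.linalg.inv(c["camera_matrix"])@p.T).T@c["R"]; o=-c["R"].T@c["t"]
    return o+d*((z-o[2])/d[:,2])[:,None]
E
python3 - <<'E'
from cell import env
from h import *
for n in("top","side"):
    c=env.read_camera(n); hsv=cv2.cvtColor(c["img"],cv2.COLOR_RGB2HSV)
    m=cv2.inRange(hsv,(22,150,120),(34,255,255))
    for k in cv2.findContours(m,cv2.RETR_EXTERNAL,cv2.CHAIN_APPROX_NONE)[0]:
        if cv2.contourArea(k)<400: continue
        for z in(.096,.116):
            w=hit(c,k[:,0],z)[:,:2]
            print(n,k[:,0].mean(0).round(),z,np.array(cv2.minAreaRect((w*1000).astype(np.float32))[0]).round(),np.round(cv2.minAreaRect((w*1000).astype(np.float32))[1:][0]),round(cv2.minAreaRect((w*1000).astype(np.float32))[2],1))
E
```

```text
top [635. 418.] 0.096 [ -27. -968.] [ 34. 313.] 84.4
top [635. 418.] 0.116 [ -24. -957.] [ 33. 309.] 84.4
top [280. 215.] 0.096 [577.   0.] [115. 115.] 25.3
top [280. 215.] 0.116 [573.  -1.] [113. 114.] 25.3
top [190. 218.] 0.096 [576. 258.] [119. 127.] 67.6
top [190. 218.] 0.116 [573. 254.] [117. 125.] 67.6
top [402. 228.] 0.096 [ 533. -352.] [199. 117.] 12.4
top [402. 228.] 0.116 [ 529. -349.] [197. 116.] 12.4
side [209. 351.] 0.096 [569. 269.] [120. 131.] 67.8
side [209. 351.] 0.116 [557. 285.] [116. 126.] 67.8
side [272. 252.] 0.096 [577. -13.] [115. 139.] 24.7
side [272. 252.] 0.116 [565.  14.] [111. 134.] 24.7
side [338. 187.] 0.096 [ 526. -331.] [196. 144.] 15.4
side [338. 187.] 0.116 [ 515. -293.] [189. 138.] 15.4
```

Request:
servo_tool(
  plan=[
    {"xyz": [31.8, -9.5, 0], "twist": [0, 0, 0], "jaw": 1},
    {"xyz": [31.8, -9.5, 0], "twist": [0, 0, 0], "jaw": 1},
    {"xyz": [31.8, -9.5, 0], "twist": [0, 0, 0], "jaw": 1},
    {"xyz": [31.8, -9.5, 0], "twist": [0, 0, 0], "jaw": 1},
    {"xyz": [31.8, -9.5, 0], "twist": [0, 0, 0], "jaw": 1},
    {"xyz": [31.8, -9.5, 0], "twist": [0, 0, 0], "jaw": 1},
    {"xyz": [31.8, -9.5, 4], "twist": [0, 0, 0], "jaw": 1},
    {"xyz": [31.8, -9.5, 7], "twist": [0, 0, 0], "jaw": 1},
    {"xyz": [31.8, -9.5, 9], "twist": [0, 0, 0], "jaw": 1},
    {"xyz": [31.8, -9.5, 9], "twist": [0, 0, 0], "jaw": 1},
  ],
  newtons=10,
)

```text
time_s: 1.03
tool_pos: [0.5349, -0.3464, 0.3069]
tool_rot: [-179.3, 0.2, 27.2]
force: [-1.7, 1.2, -2.3]
grip_width: 0.0286
grasp_force: 0.0
```

Request:
servo_tool(
  plan=[
    {"xyz": [0, 0, 0], "twist": [0, 0, 0], "jaw": 1},
    {"xyz": [0, 0, 0], "twist": [0, 0, 0], "jaw": 1},
    {"xyz": [0, 0, 0], "twist": [0, 0, 0], "jaw": 1},
    {"xyz": [0, 0, 0], "twist": [0, 0, 0], "jaw": 1},
    {"xyz": [0, 0, 0], "twist": [0, 0, 0], "jaw": 1},
    {"xyz": [0, 0, 0], "twist": [0, 0, 0], "jaw": 1},
  ],
)

```text
time_s: 1.53
tool_pos: [0.5334, -0.3535, 0.3161]
tool_rot: [179.9, -0.0, 26.7]
force: [0.1, 0.7, 0.2]
grip_width: 0.0008
grasp_force: 0.0
```

Run:
```python
from cell import env
import cv2,numpy as np
a=env.read_camera("top")["img"][150:320,300:500]; b=env.read_camera("side")["img"][60:260,220:480]
cv2.imwrite("pics/c1.png",np.hstack([cv2.resize(a,(400,340)),cv2.resize(b,(400,340))])[:,:,::-1])
o=env.get_obs();print(o["time_s"],o["tool_pos"],o["force"])
```

```text
1.6333 [ 0.53354838 -0.35297593  0.31549744] [-0.83151749  0.10769295 -0.90103019]
```

View pics/c1.png

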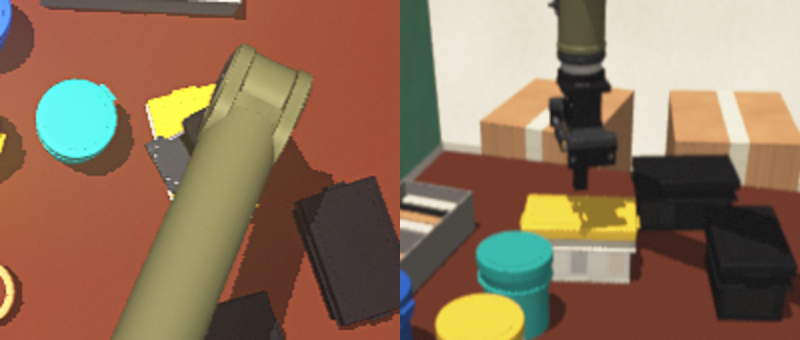

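The closed fingers stand over the middle of the oblong lid, at about (580,190) in the right-hand crop. Descending now.

Request:
servo_tool(
  plan=[
    {"xyz": [0, 0, 1.5], "twist": [0, 0, 0], "jaw": 1},
    {"xyz": [0, 0, 3], "twist": [0, 0, 0], "jaw": 1},
    {"xyz": [0, 0, 3.4], "twist": [0, 0, 0], "jaw": 1},
    {"xyz": [0, 0, 3.7], "twist": [0, 0, 0], "jaw": 1},
    {"xyz": [0, 0, 4.0], "twist": [0, 0, 0], "jaw": 1},
    {"xyz": [0, 0, 4.3], "twist": [0, 0, 0], "jaw": 1},
    {"xyz": [0, 0, 4.3], "twist": [0, 0, 0], "jaw": 1},
  ],
)

```text
time_s: 2.22
tool_pos: [0.5336, -0.3525, 0.273]
tool_rot: [-180.0, 0.0, 26.7]
force: [0.4, 0.6, 1.9]
grip_width: 0.0002
grasp_force: 0.7
```

Request:
servo_tool(
  plan=[
    {"xyz": [0, 0, 0.2], "twist": [0, 0, 0], "jaw": 1},
    {"xyz": [0, 0, 0.4], "twist": [0, 0, 0], "jaw": 1},
    {"xyz": [0, 0, 0.6], "twist": [0, 0, 0], "jaw": 1},
    {"xyz": [0, 0, 0.8], "twist": [0, 0, 0], "jaw": 1},
    {"xyz": [0, 0, 0.8], "twist": [0, 0, 0], "jaw": 1},
  ],
)

```text
time_s: 2.63
tool_pos: [0.5337, -0.3526, 0.2653]
tool_rot: [180.0, 0.0, 26.7]
force: [-3.1, 1.1, 5.5]
grip_width: 0.0004
grasp_force: 2.7
```

Request:
servo_tool(
  plan=[
    {"xyz": [0, 0, 0.2], "twist": [0, 0, 0], "jaw": 1},
    {"xyz": [0, 0, 0.3], "twist": [0, 0, 0], "jaw": 1},
    {"xyz": [0, 0, 0.4], "twist": [0, 0, 0], "jaw": 1},
    {"xyz": [0, 0, 0.4], "twist": [0, 0, 0], "jaw": 1},
  ],
)

```text
time_s: 2.97
tool_pos: [0.5338, -0.3525, 0.2645]
tool_rot: [179.9, 0.0, 26.7]
force: [-8.3, 4.3, 20.0]
grip_width: 0.0001
grasp_force: 10.2
```

Request:
servo_tool(
  plan=[
    {"xyz": [0, 0, 0.1], "twist": [0, 0, 0], "jaw": 1},
    {"xyz": [0, 0, 0.1], "twist": [0, 0, 0], "jaw": 1},
  ],
)

```text
time_s: 3.13
tool_pos: [0.5338, -0.3525, 0.2644]
tool_rot: [179.9, 0.0, 26.7]
force: [-9.4, 6.8, 24.8]
grip_width: 0.0003
grasp_force: 12.4
```

Request:
servo_tool(
  plan=[
    {"xyz": [0, 0, -2], "twist": [0, 0, 0], "jaw": 1},
    {"xyz": [0, 0, -6], "twist": [0, 0, 0], "jaw": 1},
    {"xyz": [0, 0, -10], "twist": [0, 0, 0], "jaw": 1},
    {"xyz": [0, 0, -12], "twist": [0, 0, 0], "jaw": 1},
    {"xyz": [0, 0, -12], "twist": [0, 0, 0], "jaw": 1},
  ],
)

```text
time_s: 3.55
tool_pos: [0.5352, -0.3531, 0.3864]
tool_rot: [179.4, -0.4, 26.7]
force: [0.6, -0.6, 0.8]
grip_width: 0.0006
grasp_force: 0.0
```

Request:
servo_tool(
  plan=[
    {"xyz": [19.4, -29.7, 0], "twist": [0, 0, 0], "jaw": 1},
    {"xyz": [19.4, -29.7, 0], "twist": [0, 0, 0], "jaw": 1},
    {"xyz": [19.4, -29.7, 0], "twist": [0, 0, 0], "jaw": 1},
    {"xyz": [19.4, -29.7, 0], "twist": [0, 0, 0], "jaw": 1},
    {"xyz": [19.4, -29.7, 0], "twist": [0, 0, 0], "jaw": 1},
    {"xyz": [19.4, -29.7, 0], "twist": [0, 0, 0], "jaw": 1},
    {"xyz": [19.4, -29.7, 0], "twist": [0, 0, 0], "jaw": 1},
    {"xyz": [19.4, -29.7, 0], "twist": [0, 0, 0], "jaw": 1},
    {"xyz": [19.4, -29.7, 0], "twist": [0, 0, 0], "jaw": 1},
    {"xyz": [19.4, -29.7, 0], "twist": [0, 0, 0], "jaw": 1},
  ],
)

```text
time_s: 4.38
tool_pos: [0.5732, 0.0077, 0.3789]
tool_rot: [-179.8, -0.1, 27.4]
force: [-0.2, 0.5, 0.1]
grip_width: 0.0004
grasp_force: 0.0
```

Request:
servo_tool(
  plan=[
    {"xyz": [0, 0, 0], "twist": [0, 0, 0], "jaw": 1},
    {"xyz": [0, 0, 0], "twist": [0, 0, 0], "jaw": 1},
    {"xyz": [0, 0, 0], "twist": [0, 0, 0], "jaw": 1},
    {"xyz": [0, 0, 0], "twist": [0, 0, 0], "jaw": 1},
    {"xyz": [0, 0, 0], "twist": [0, 0, 0], "jaw": 1},
  ],
)

```text
time_s: 4.8
tool_pos: [0.5733, -0.0015, 0.3786]
tool_rot: [180.0, 0.0, 26.6]
force: [-0.7, 0.0, 0.3]
grip_width: 0.0007
grasp_force: 0.0
```

Run:
```python
from cell import env
import cv2,numpy as np
a=env.read_camera("top")["img"][130:300,240:440]; b=env.read_camera("side")["img"][100:310,170:430]
cv2.imwrite("pics/c2.png",np.hstack([cv2.resize(a,(400,340)),cv2.resize(b,(400,340))])[:,:,::-1])
o=env.get_obs();print(o["time_s"],o["tool_pos"],o["force"])
```

```text
4.9 [ 0.57330424 -0.00089602  0.37869217] [-0.0290804   0.24703468 -0.46291377]
```

View pics/c2.png

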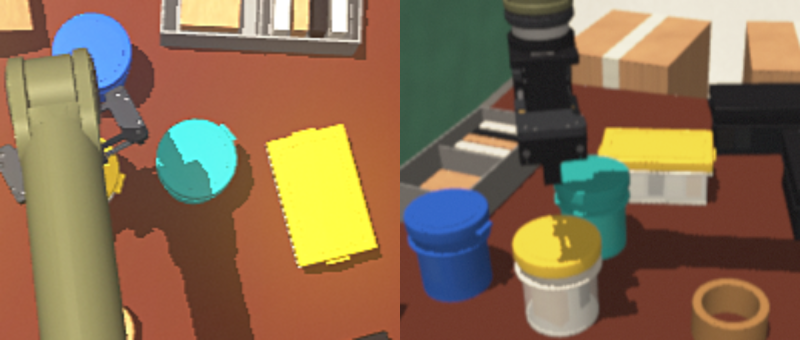

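The oblong lid in the right crop (655,155) now sits lower, with less white neck showing. The fingers are above the round yellow lid, and the gripper body will clear the neighbouring tubs.

Request:
servo_tool(
  plan=[
    {"xyz": [0, 0, 3], "twist": [0, 0, 0], "jaw": 1},
    {"xyz": [0, 0, 6], "twist": [0, 0, 0], "jaw": 1},
    {"xyz": [0, 0, 7.3], "twist": [0, 0, 0], "jaw": 1},
    {"xyz": [0, 0, 7.8], "twist": [0, 0, 0], "jaw": 1},
    {"xyz": [0, 0, 8.1], "twist": [0, 0, 0], "jaw": 1},
    {"xyz": [0, 0, 8.4], "twist": [0, 0, 0], "jaw": 1},
    {"xyz": [0, 0, 8.7], "twist": [0, 0, 0], "jaw": 1},
    {"xyz": [0, 0, 9.0], "twist": [0, 0, 0], "jaw": 1},
    {"xyz": [0, 0, 9.3], "twist": [0, 0, 0], "jaw": 1},
    {"xyz": [0, 0, 9.3], "twist": [0, 0, 0], "jaw": 1},
  ],
)

```text
time_s: 5.73
tool_pos: [0.5737, -0.0, 0.2879]
tool_rot: [179.9, -0.1, 26.7]
force: [-0.7, 1.6, 0.8]
grip_width: 0.0003
grasp_force: 0.6
```

Request:
servo_tool(
  plan=[
    {"xyz": [0, 0, 0.2], "twist": [0, 0, 0], "jaw": 1},
    {"xyz": [0, 0, 0.4], "twist": [0, 0, 0], "jaw": 1},
    {"xyz": [0, 0, 0.5], "twist": [0, 0, 0], "jaw": 1},
    {"xyz": [0, 0, 0.5], "twist": [0, 0, 0], "jaw": 1},
  ],
)

```text
time_s: 6.07
tool_pos: [0.5739, 0.0, 0.2845]
tool_rot: [179.9, -0.1, 26.7]
force: [-7.1, -1.0, 13.5]
grip_width: 0.0005
grasp_force: 6.9
```

Request:
servo_tool(
  plan=[
    {"xyz": [0, 0, 0.2], "twist": [0, 0, 0], "jaw": 1},
    {"xyz": [0, 0, 0.3], "twist": [0, 0, 0], "jaw": 1},
    {"xyz": [0, 0, 0.3], "twist": [0, 0, 0], "jaw": 1},
  ],
)

```text
time_s: 6.32
tool_pos: [0.574, 0.0003, 0.2844]
tool_rot: [179.8, -0.1, 26.7]
force: [-12.6, -0.1, 29.9]
grip_width: 0.0005
grasp_force: 14.6
```

Home against the stop. Retreating up and clear to inspect.

Request:
servo_tool(
  plan=[
    {"xyz": [0, 0, -2], "twist": [0, 0, 0], "jaw": 1},
    {"xyz": [0, 0, -6], "twist": [0, 0, 0], "jaw": 1},
    {"xyz": [0, 0, -10], "twist": [0, 0, 0], "jaw": 1},
    {"xyz": [0, 0, -12], "twist": [0, 0, 0], "jaw": 1},
    {"xyz": [0, 0, -12], "twist": [0, 0, 0], "jaw": 1},
  ],
)

```text
time_s: 6.73
tool_pos: [0.5752, 0.0006, 0.4056]
tool_rot: [179.6, -0.7, 26.8]
force: [-0.5, 0.8, 0.2]
grip_width: 0.0003
grasp_force: 0.0
```

Request:
servo_tool(
  plan=[
    {"xyz": [-12, 13, 0], "twist": [0, 0, 0], "jaw": 1},
    {"xyz": [-12, 13, 0], "twist": [0, 0, 0], "jaw": 1},
    {"xyz": [-12, 13, 0], "twist": [0, 0, 0], "jaw": 1},
    {"xyz": [-12, 13, 0], "twist": [0, 0, 0], "jaw": 1},
    {"xyz": [-12, 13, 0], "twist": [0, 0, 0], "jaw": 1},
    {"xyz": [-12, 13, 0], "twist": [0, 0, 0], "jaw": 1},
    {"xyz": [-12, 13, 0], "twist": [0, 0, 0], "jaw": 1},
    {"xyz": [-12, 13, 0], "twist": [0, 0, 0], "jaw": 1},
  ],
)

```text
time_s: 7.4
tool_pos: [0.5253, -0.1684, 0.3981]
tool_rot: [-180.0, -0.1, 26.9]
force: [0.5, 0.1, 0.4]
grip_width: 0.0006
grasp_force: 0.0
```

Run:
```python
from cell import env
from h import *
c=env.read_camera("top"); hsv=cv2.cvtColor(c["img"],cv2.COLOR_RGB2HSV)
m=cv2.inRange(hsv,(22,150,120),(34,255,255))
for k in cv2.findContours(m,cv2.RETR_EXTERNAL,cv2.CHAIN_APPROX_NONE)[0]:
    if cv2.contourArea(k)<400: continue
    for z in(.082,.102): print(z,*[np.round(x,1) for x in cv2.minAreaRect((hit(c,k[:,0],z)[:,:2]*1000).astype(np.float32))])
b=env.read_camera("side")["img"][130:430,130:430]
cv2.imwrite("pics/c3.png",cv2.resize(b,(600,600))[:,:,::-1])
o=env.get_obs();print(o["time_s"],o["tool_pos"],o["force"])
```

```text
0.082 [ -29.8 -975.3] [ 33.8 315.6] 84.4
0.102 [ -26.1 -964.7] [ 33.4 311.8] 84.4
0.082 [577.5   0.9] [114.1 115.1] 25.2
0.102 [ 5.739e+02 -2.000e-01] [112.8 113.8] 25.2
0.082 [578.9 261.2] [119.6 128.1] 67.6
0.102 [575.3 256.9] [118.2 126.6] 67.6
0.082 [ 532.2 -351.4] [200.  118.7] 12.3
0.102 [ 529.2 -348.3] [197.6 117.3] 12.3
7.5 [ 0.52537021 -0.16803814  0.39795186] [-0.10027205  0.33394664  0.11471599]
```

View pics/c3.png

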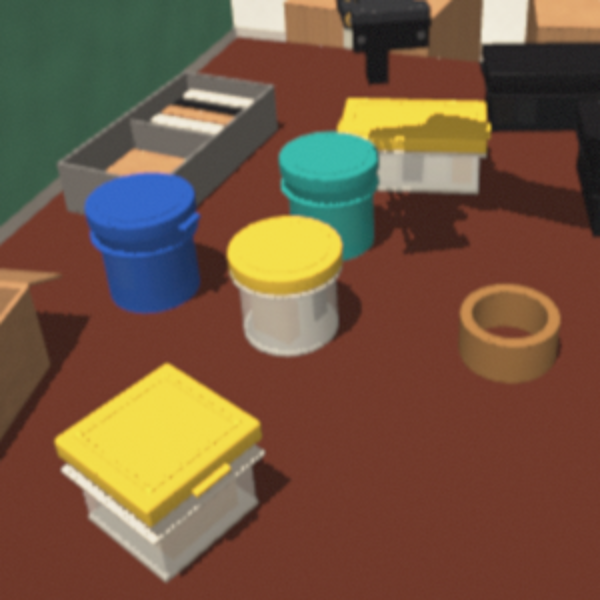

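Both lids are seated on their rims: round at (285,255), oblong at (415,125). The square lid at (160,440) still stands proud, and the boxes haven't moved.

```bash
python3 -c "
from cell import env
print(env.sign_off())"
```

```text
the job is handed in; nothing more can be done
None
```

I pressed the oblong lid and then the round lid down to their stops, left the square lid standing, saw no box shift in the final camera check, and handed the job in at about 7.5 s.

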